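# Close the thermal cycler and start its run

### The arm

A 6-joint arm with a two-finger parallel gripper is mounted at the origin on the work surface. World frame = base frame: x ahead of the robot, y to its left, z up, the work surface at z = 0. Lengths are in m, angles in rad, forces in N, time in s.
With the tool pointing down it reaches from about 0.375 to 0.975 m from the base axis. Payload 3.8 kg.
Tool frame: the origin (TCP) lies at the very end of the fingers, on their centre line; the grasp point (between the pads) lies 19 mm behind it; z points along the fingers, y is the direction in which the jaws open and shut (so a half turn about z gives the same grasp; the last joint's range is limited). The gripper opens to 85 mm and grips with 20 to 120 N. Pads are 22 mm wide; open, the fingers measure 114 mm over their backs; the gripper's body (76 mm by 85 mm) begins 54 mm behind the grasp point. The pads swing forward as they close: fully open they stand 13 mm farther back than shut.
Start: joints at [-0.037, 0.264, 1.604, -0, 1.274, -0.037], TCP at [0.675, -0, 0.231] pointing down, gripper open.
Joint ranges: [-2.63, 2.63], [-0.94, 2.18], [0.31, 2.57], [-1.31, 4.45], [0, 2.66], [-2.55, 2.55]. Speed limits (rad/s): [2.57, 2.57, 3.14, 3.14, 3.14, 3.14].

### API

Orientations are given as a rotation vector (axis times angle).
In Python, from workcell import bot, read_camera, finish_job gives the robot as it stands. The module is installed in compiled form; this text tells all that it offers.
- The arm moves only by the tool servo_tool, never from a script. Its argument "targets" is text: rows parted by semicolons, each of 7 numbers parted by spaces: the turn, a rotation vector about the tool's x, y, z in rad, then the shift along the tool's x, y, z in mm, then the finger opening in mm, from 0 to 85.4. In form: wx wy wz x y z gripper; .... A call has 1 to 8 rows; each row shifts and turns the pose as measured when the row begins, along the tool's axes as they then stand; what a row does not reach is not made up. A row lasts 1/12 s, in which the tool goes at most 41.7 mm and 7.16 degrees, less where a joint would pass 70% of its speed; a pose out of reach is approached as far as the arm can. A call is refused whole if a number of a shift passes 41.7 or a number of a turn 0.125, either way. A call with a gripper value outside its range is refused whole. The fingers move at their own pace and stop on an object; "newtons" is the grip in N (left out, the last holds). Time passes only in rows, so rows that do not move let the fingers close. It gives the time, the measured TCP pose, the force and the opening at its end, in the units of the state.
- bot.read_state(): the state, without advancing time (a new reading comes with each control period).
- read_camera(name): name is "scene" or "side" or "wrist"; returns a dict with "image" (420x560x3 uint8, red, green, blue), "mtx" (3x3 intrinsics, pixels), "k1" (the pictures are not rectified: a ray, as slopes to the right and down, at radius r is drawn at 1 + k1 r^2 times it, then the intrinsics apply), "eye" and "orientation" of the camera in the world; the wrist camera has in their place "T_tool_cam" (4x4, takes a point from camera to tool coordinates, whose origin is the TCP and whose axes are the flange's). Camera axes: x right, y up, looking along -z (the intrinsics and any distortion apply to the point x, -y, -z); pixel columns grow to the right and rows downward; lengths in m; the calibration is good to about 2 mm. A picture is of the moment at which its call begins: read the wrist's pose just before it. There is no depth.
- finish_job(): hands the job in, once; it reports no verdict.
The state is a dict: "time": time; "q": joint angles; "joint_vel": joint speeds; "joint_torque": joint torques, N m; "tool_pos": TCP position; "tcp_rot": TCP orientation; "wrist_force": force on the tool from outside, world axes, zero at the start; "torque": the same for the moment, N m; "width": opening from 0.0 (shut) to 1.0 (fully open).
Only numpy, scipy, OpenCV 4.12 (cv2) and the standard library are available. Lean on these libraries where they do the work, as an engineer would, in place of code of your own. Each camera call takes 0.05 s, during which the arm holds its last target.

### The job

Start the run on the thermal cycler with the closed fingers: push its raised lid down until it is fully shut, then press the raised end of the rocker switch down so that it tips right over, and after that press the round key fully down and let it come back up. Keep to this order, do not lift the lid farther open, leave the square key and the bar-shaped key unpressed, and do not knock, shift or pick up the things standing on and around the machine.

Things in the scene. Friction and masses are not known exactly. Their poses are not given: they have to be found in the camera images.
- cycler: Light grey thermal cycler fixed to the bench: 280 mm deep (its x), 340 mm wide (y), 150 mm high, top level. Origin at the centre of its underside, on the bench; x from its front (robot's side) to its back, y to its left, z up. Lid on the left of its top (y -5 to 160 mm), dark control panel on the right.
- cycler_top (a point): Centre of the cycler's level top face, 150 mm above the bench; axes as the cycler. The panel lies flush with this face. Four plain off-white controls sit on it, at x = -85 or -15 mm, y = -62 or -118 mm; which sits where differs from start to start. A flat dark screen lies behind them.
- lid (a joint): Lid angle, rad: 0 shut, starts 0.45 to 0.8 open. Light grey slab 190 mm (front to back) by 165 by 36 mm, front edge raised, hinged along its back lower edge (along the cycler's y, at x = 100, z = 151 mm in its frame). Stiff hinge: it stays where left and needs about 2 to 9 N down near its front edge. It shuts against a hard stop and stays shut; no catch.
- lid_push (a point): Point on the lid's upper face, on its centre line, 160 mm from the hinge line and 30 mm behind the lid's front edge: a good place to push. Moves with the lid; z is the normal of the upper face. With the lid shut it lies at x = -60, y = +77.5, z = 187 mm in the cycler's frame.
- rocker (a joint): Rocker switch angle, rad: 0 as found, 0.36 tipped right over; stays where left (2 to 4 N at 20 mm from the pivot). Off-white, 60 mm long (cycler's x), 24 mm wide, dark frame; upper face a shallow V of two 30 mm halves. As found the back half is level and the front half (robot's side) slopes up to 25 mm above the panel. Tipped over, the front half is level, 14 mm above the panel.
- rocker_raised (a point): It sits in any of the panel's four places, turned with the cycler. Point on the upper face of the rocker's front half, 20 mm in front of the pivot, 21 mm above the panel as found and 14 mm when tipped right over; moves with the rocker. z is the normal of that half.
- round_key (a joint): Travel of the round key, m: 0 up, 0.006 fully down. Off-white disc, 24 mm in diameter. Its base plate is 5 mm thick on the panel; its flat top stands 16 mm above the panel and goes down 6 mm against a spring (1.4 N to start, 4.5 N fully down); it comes back up when let go. 
- round_top (a point): It sits in any of the panel's four places, turned with the cycler. Round key: position of the key's top centre, which moves with the key; z up, x from the cycler's front to its back.
- square_key (a joint): Travel of the square key, m: 0 up, 0.006 fully down; must be left alone. Off-white, 24 by 24 mm. Its base plate is 5 mm thick on the panel; its flat top stands 16 mm above the panel and goes down 6 mm against a spring (1.4 N to start, 4.5 N fully down); it comes back up when let go. 
- square_top (a point): It sits in any of the panel's four places, turned with the cycler. Square key: position of the key's top centre, which moves with the key; z up, x from the cycler's front to its back.
- bar_key (a joint): Travel of the bar-shaped key, m: 0 up, 0.006 fully down; must be left alone. Off-white, 46 mm (along the cycler's x) by 14 mm. Its base plate is 5 mm thick on the panel; its flat top stands 16 mm above the panel and goes down 6 mm against a spring (1.4 N to start, 4.5 N fully down); it comes back up when let go. 
- bar_top (a point): It sits in any of the panel's four places, turned with the cycler. Bar-shaped key: position of the key's top centre, which moves with the key; z up, x from the cycler's front to its back.
- vial: Loose small amber vial, 26 mm in diameter, 34 mm high, standing on the cycler's top behind the screen. Origin at the centre of its underside. Leave alone.
- tube_strip: Loose strip of eight tiny clear tubes, 74 by 12 by 17 mm, lying on the cycler's top in front of the lid. Origin at the centre of its underside. Leave alone.
- tube_rack: Loose rack with capped tubes, 75 by 110 by 46 mm, on the bench right of the cycler. Origin at the centre of its underside. Leave alone.
- bottle: Loose glass bottle, 64 mm in diameter, 150 mm high, on the bench right of the cycler. Origin at the centre of its underside. Leave alone.
- storage_box: Loose closed tube box, 134 by 134 by 52 mm, on the bench left of the cycler. Origin at the centre of its underside. Leave alone.
- well_plate: Loose white well plate, 85 by 127 by 15 mm, on the bench in front of the cycler. Origin at the centre of its underside. Leave alone.
- pipette: Loose grey pipette lying on the bench in front of the cycler, 228 mm long, 26 mm wide, 24 mm high. Origin on the bench under it, 105 mm from its tip. Leave alone.

How it is judged:
On the way, in this order (a step that is already met when the one before it is completed fails the run):
1. the lid is shut (within 0.03 rad) (value of joint lid below 0.03 rad), for 0.2 s.
2. the rocker is tipped right over (past 0.3 of 0.36 rad) (value of joint rocker above 0.3 rad), for 0.1 s.
3. the round key is pressed down (past 4.5 of 6 mm) (value of joint round_key above 0.0045 m), for 0.05 s.
At the end, for the whole second after the job is handed in: The lid is shut (under 0.03 rad), the rocker is tipped over (past 0.3 rad), the three keys are up (within 1.5 mm), and every loose thing is within 30 mm of where it started (value of joint lid below 0.03 rad and value of joint rocker above 0.3 rad and value of joint each of round_key, square_key, bar_key below 0.0015 m and distance of each of vial, tube_strip, tube_rack, bottle, storage_box, well_plate, pipette from where it was at the start of the episode below 0.03 m); the robot touches nothing.
It fails at once if the rocker is tipped (past 0.15 rad) while the lid is still open (over 0.05 rad) (value of joint rocker above 0.15 rad and value of joint lid above 0.05 rad).
It fails at once if the round key is pressed (past 3 mm) before the lid is shut (0.05 rad) and the rocker tipped over (0.28 rad) (value of joint round_key above 0.003 m and (value of joint lid above 0.05 rad or value of joint rocker below 0.28 rad)).
It fails at once if the square key or the bar-shaped key is pressed (past 3 mm) (value of joint any of square_key, bar_key above 0.003 m).
It fails at once if the lid is lifted farther open (past 0.9 rad) (value of joint lid above 0.9 rad).
It fails at once if a loose thing is knocked, shifted, lifted or carried (more than 30 mm from its start) (distance of any of vial, tube_strip, tube_rack, bottle, storage_box, well_plate, pipette from where it was at the start of the episode above 0.03 m).
It also fails if it takes over 51 s, if anything falls off the work surface, if the arm or the gripper's body presses on something with over 40 N, if the wrist force passes 120 N, or if a joint passes its speed limit or range.

## Working session

There is one attempt and no reset: what is moved stays moved. The work goes in short steps, Python scripts to look and compute and a tool call to move; the robot and the scene stay as the last step left them, time stands still between calls to the robot, and variables do not carry over. Pictures are saved under pics/ and viewed, and the job is handed in when it is done.

Besides the shell and the picture viewer there is one more tool, called after "Call:" as name(argument=value, ...) on one line, values as JSON. servo_tool: Moves the arm, as the interface text tells. Its arguments: {"type":"object","properties":{"targets":{"type":"string"},"newtons":{"type":"number"}},"required":["targets"]}

```bash
mkdir -p pics
python3 - <<'E'
from workcell import bot, read_camera
import cv2
s=bot.read_state(); print(s)
for n in ("scene","side","wrist"):
    c=read_camera(n); cv2.imwrite(f"pics/{n}0.png",c["image"][:,:,::-1])
    print(n,{k:v for k,v in c.items() if k!="image"})
import pickle
E
```

```text
{'time': 0.0, 'q': array([-3.68933931e-02,  2.64775150e-01,  1.60538970e+00,  5.93526182e-06,
        1.27368562e+00, -3.68708213e-02]), 'joint_vel': array([-0.00170668,  0.00010763,  0.00138387,  0.0015551 ,  0.0005558 ,
       -0.00012055]), 'joint_torque': array([ 6.10465631e-04, -5.15121067e+01, -3.67308676e+01, -4.07824507e-05,
        1.31324201e-02,  1.46811578e-05]), 'tool_pos': array([6.74265585e-01, 3.16923807e-05, 2.29938722e-01]), 'tcp_rot': array([-2.22029532, -2.22024133,  0.00240582]), 'wrist_force': array([ 0.84894279, -0.40430096, -0.59675355]), 'torque': array([ 0.00105176, -0.0529563 , -0.01226378]), 'width': 0.9983982648761947}
scene {'mtx': array([[416.30656989,   0.        , 275.82898273],
       [  0.        , 416.30656989, 210.77712198],
       [  0.        ,   0.        ,   1.        ]]), 'k1': -0.04987765577092514, 'eye': array([ 1.05434757, -0.66750546,  0.72620392]), 'orientation': array([0.95014762, 0.27760079, 0.53032209])}
side {'mtx': array([[509.70508097,   0.        , 273.79493201],
       [  0.        , 509.70508097, 205.99297632],
       [  0.        ,   0.        ,   1.        ]]), 'k1': 0.01718034868105374, 'eye': array([ 0.50610449, -0.6996406 ,  1.05367399]), 'orientation': array([ 0.67904367, -0.04411999, -0.0722867 ])}
wrist {'mtx': array([[375.12538981,   0.        , 275.20374461],
       [  0.        , 375.12538981, 206.90286879],
       [  0.        ,   0.        ,   1.        ]]), 'k1': -0.09548175440523016, 'T_tool_cam': array([[-1.37722470e-04,  9.54176509e-01,  2.99244333e-01,
         7.65334732e-02],
       [ 9.99999974e-01,  1.85009264e-04, -1.29690100e-04,
        -9.85337103e-04],
       [-1.79110220e-04,  2.99244307e-01, -9.54176510e-01,
        -1.44223638e-01],
       [ 0.00000000e+00,  0.00000000e+00,  0.00000000e+00,
         1.00000000e+00]])}
```

View pics/scene0.png

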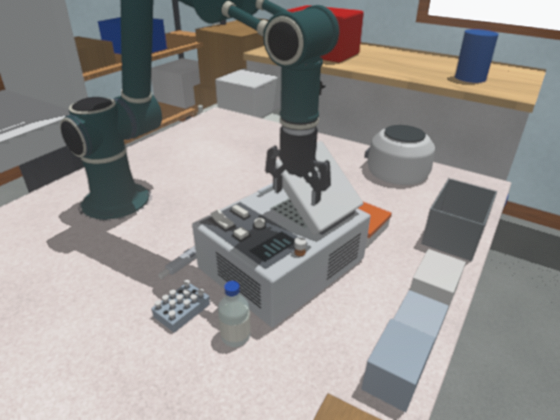

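View pics/side0.png

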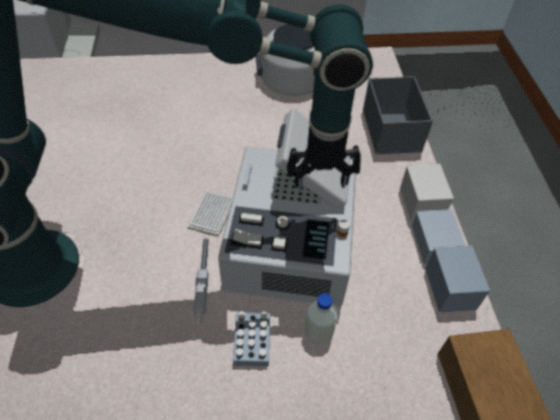

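View pics/wrist0.png

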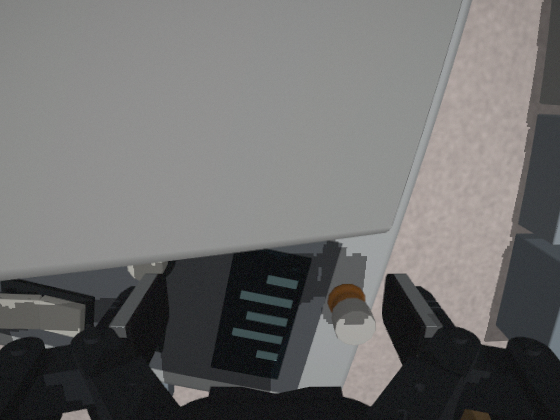

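```bash
cat > h.py <<'E'
import numpy as np, cv2
from scipy.spatial.transform import Rotation as R
from workcell import bot, read_camera
def cam(n):
    s=bot.read_state(); c=read_camera(n)
    if n=="wrist":
        Rt=R.from_rotvec(s["tcp_rot"]).as_matrix(); T=c["T_tool_cam"]
        c["Rm"]=Rt@T[:3,:3]; c["eye"]=s["tool_pos"]+Rt@T[:3,3]
    else: c["Rm"]=R.from_rotvec(c["orientation"]).as_matrix()
    return c
def ray(c,u,v):
    m=c["mtx"]; k=c["k1"]; xd=np.array([(u-m[0,2])/m[0,0],(v-m[1,2])/m[1,1]])
    x=xd.copy()
    for _ in range(30): x=xd/(1+k*(x@x))
    d=c["Rm"]@np.array([x[0],-x[1],-1.]); return c["eye"],d/np.linalg.norm(d)
def onz(c,u,v,z):
    e,d=ray(c,u,v); return e+d*(z-e[2])/d[2]
def tri(obs):
    A=np.zeros((3,3));b=np.zeros(3);L=[]
    for c,u,v in obs:
        e,d=ray(c,u,v); P=np.eye(3)-np.outer(d,d); A+=P;b+=P@e; L.append((e,d))
    p=np.linalg.solve(A,b); return p,[np.linalg.norm((np.eye(3)-np.outer(d,d))@(p-e)) for e,d in L]
def proj(c,p):
    q=c["Rm"].T@(np.asarray(p)-c["eye"]); x=np.array([q[0],-q[1]])/-q[2]; x=x*(1+c["k1"]*(x@x)); m=c["mtx"]
    return m[0,0]*x[0]+m[0,2],m[1,1]*x[1]+m[1,2]
def save(c,name,box=None,f=1):
    im=c["image"][:,:,::-1]
    if box: x0,y0,x1,y1=box; im=im[y0:y1,x0:x1]
    cv2.imwrite("pics/"+name,cv2.resize(im,None,fx=f,fy=f,interpolation=cv2.INTER_CUBIC))
E
python3 - <<'E'
from h import *
save(cam("side"),"side1.png",(210,100,370,310),2.85)
save(cam("scene"),"scene1.png",(180,150,380,320),4-.05)
E
```

```text
(no output)
```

Call:
servo_tool(targets="0 0 0 0 0 -40 0; 0 0 0 0 0 -40 0; 0 0 0 0 0 -40 0; 0 0 0 -30 0 -30 0; 0 0 0 -40 0 0 0; 0 0 0 -40 0 0 0;0 0 0 0 0 0 0")

```text
time: 0.83
tool_pos: [0.6732, -0.1106, 0.3827]
tcp_rot: [-2.209, -2.225, 0.013]
wrist_force: [-0.4, 1.3, 0.2]
width: 0.009
```

View pics/side1.png

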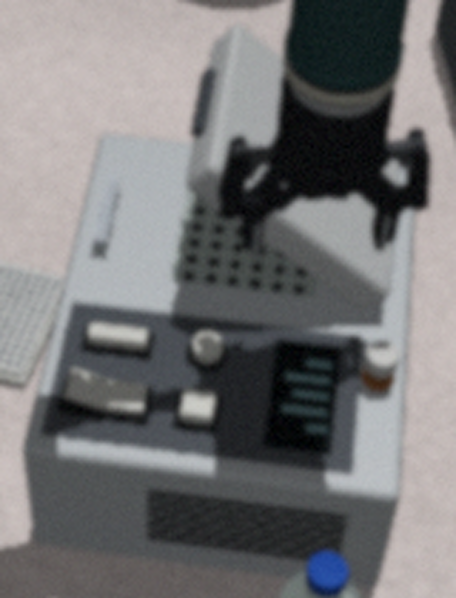

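View pics/scene1.png

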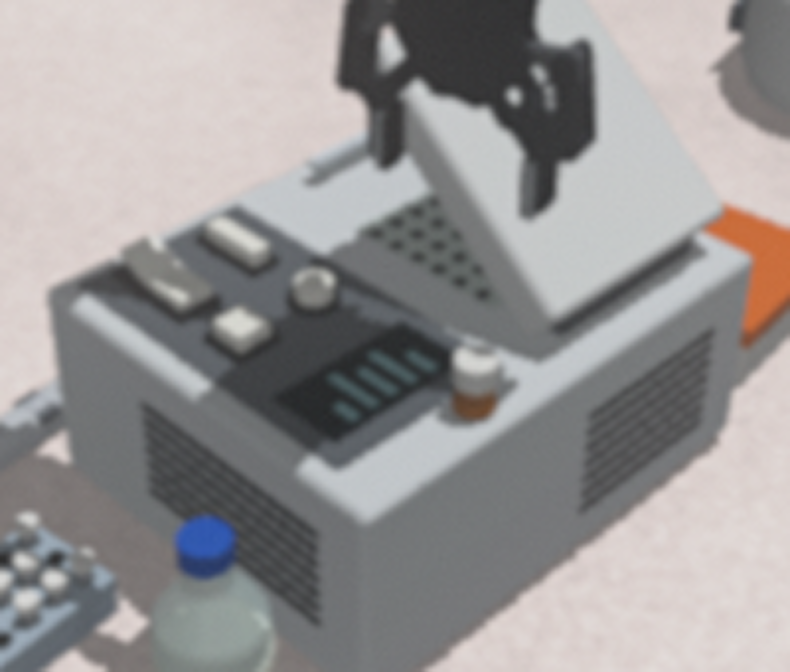

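Run:
```python
from h import *
print(bot.read_state()["tool_pos"])
import pickle
C={n:cam(n) for n in("wrist","side","scene")}
pickle.dump(C,open("c2.pkl","wb"))
save(C["wrist"],"w2.png",None,1.4)
save(C["side"],"side2.png",(210,100,370,310),2.85)
save(C["scene"],"scene2.png",(180,130,380,280),3.95)
```

```text
[ 0.67317228 -0.11064932  0.38272899]
```

View pics/w2.png

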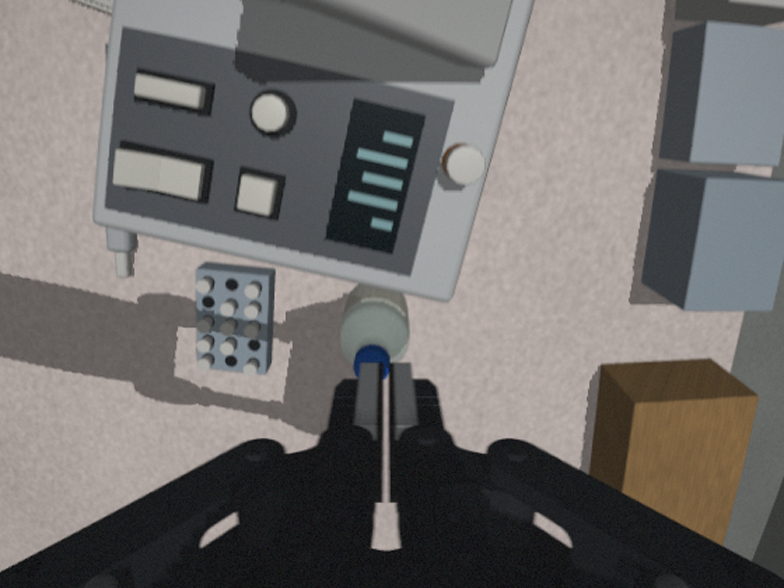

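View pics/side2.png

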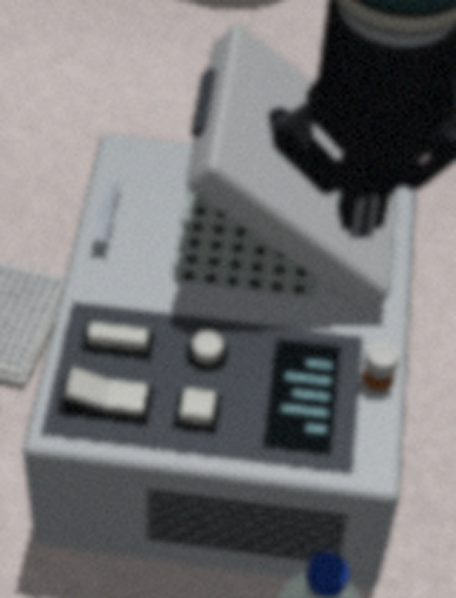

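View pics/scene2.png

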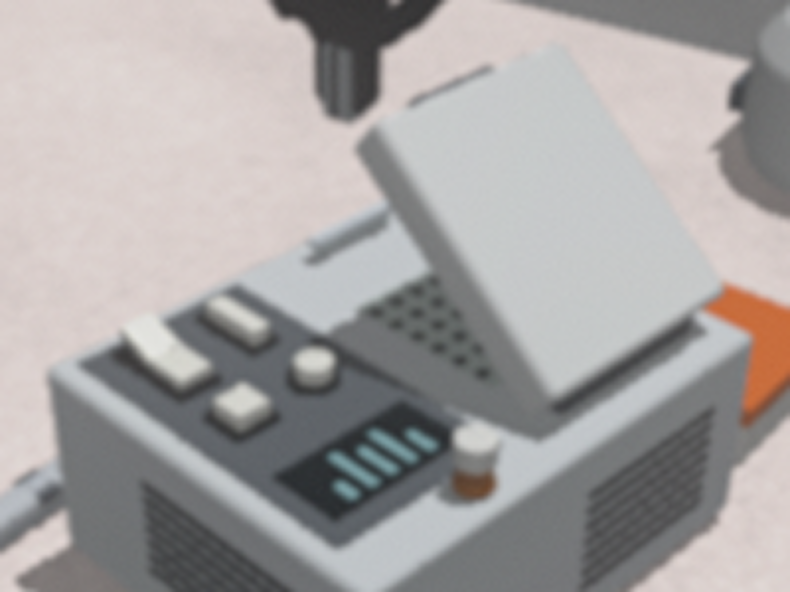

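```bash
cat > m.py <<'E'
from h import *
import pickle
C=pickle.load(open("c2.pkl","rb"))
W=lambda u,v:(C["wrist"],u/1.4,v/1.4)
S=lambda u,v:(C["side"],u/2.85+210,v/2.85+100)
N=lambda u,v:(C["scene"],u/3.95+180,v/3.95+130)
for n,o in dict(round=[W(269,112),S(208,347),N(314,360)],square=[W(258,194),S(197,403),N(243,405)],
 bar=[W(167,90),S(117,336),N(238,320)],fr=[W(95,221),S(28,448),N(52,370)],br=[W(449,298),S(397,494)],
 vial=[W(463,163),S(380,352),N(476,435)],rockmid=[W(160,172),S(108,396),N(172,355)],
 rockfrontR=[W(116,191),S(67,405),N(162,378)],rockbackmid=[W(203,180),S(147,397),N(200,372)],
 lid_fr=[S(207,172),N(368,145)],lid_fl=[S(238,28),N(556,45)],lid_br=[S(385,298),N(550,402)],
 panfl=[W(122,29),S(75,305),N(233,287)],panbr=[W(411,275),S(350,468)]).items():
    p,r=tri(o); print(n,p.round(4),np.round(r,4))
rw=[onz(*W(269,112),.166),onz(*W(258,194),.166),onz(*W(167,90),.166)]
print("z166",rw)
E
python3 m.py
```

```text
round [ 0.5945 -0.0262  0.1639] [0.0026 0.003  0.0012]
square [ 0.5827 -0.0798  0.1618] [0.0015 0.0008 0.001 ]
bar [ 0.5254 -0.0099  0.1599] [0.0034 0.0018 0.0018]
fr [ 0.4547 -0.1014  0.149 ] [0.0028 0.0016 0.0013]
br [ 0.7206 -0.1599  0.1482] [0.0019 0.0019]
vial [ 0.7217 -0.0566  0.1831] [0.0019 0.0014 0.0008]
rockmid [ 0.516  -0.0647  0.1608] [0.0038 0.0027 0.0027]
rockfrontR [ 0.4903 -0.0692  0.1497] [0.0185 0.0048 0.0217]
rockbackmid [ 0.545  -0.0708  0.1633] [0.0018 0.0018 0.0004]
lid_fr [0.5964 0.0353 0.2844] [0.0043 0.0043]
lid_fl [0.6356 0.1843 0.2967] [0.0003 0.0003]
lid_br [0.7374 0.     0.1764] [0.0001 0.0001]
panfl [0.4928 0.0305 0.151 ] [0.0036 0.0029 0.0016]
panbr [ 0.6897 -0.1398  0.1552] [0.0006 0.0006]
z166 [array([ 0.5925202 , -0.02522175,  0.166     ]), array([ 0.5822162 , -0.07956162,  0.166     ]), array([ 0.52422751, -0.01000661,  0.166     ])]
```

Call:
servo_tool(targets="0 0 0.108 0 0 0 0; 0 0 0.108 0 0 0 0; 0 0 0 35 -15 0 0; 0 0 0 35 -15 0 0; 0 0 0 35 -15 0 0; 0 0 0 35 -15 0 0; 0 0 0 35 -15 0 0; 0 0 0 0 0 0 0")

```text
time: 1.65
tool_pos: [0.6313, 0.0981, 0.3729]
tcp_rot: [-2.426, -1.958, 0.025]
wrist_force: [0.0, -0.5, -0.5]
width: -0.002
```

```bash
cat >> h.py <<'E'
th=-0.216; O=np.array([.622,.032,0]); M=R.from_rotvec([0,0,th]).as_matrix()
def cyc(p): return (M.T@(np.asarray(p)-O)*1000).round(1)
def st():
    s=bot.read_state(); Rt=R.from_rotvec(s["tcp_rot"]).as_matrix()
    print("t",round(s["time"],2),"cyc",cyc(s["tool_pos"]),"tool axes in cyc\n",(M.T@Rt).round(3),"F",s["wrist_force"].round(1))
E
python3 -c "from h import *; st()"
```

```text
t 1.65 cyc [ -5.1  66.6 372.9] tool axes in cyc
 [[-0.003  1.    -0.029]
 [ 1.     0.003  0.003]
 [ 0.003 -0.029 -1.   ]] F [ 0.  -0.5 -0.5]
```

Call:
servo_tool(targets="-0.029 0 0 10 0 10 0; 0 0 0 0 0 30 0; 0 0 0 0 0 30 0; 0 0 0 0 0 12 0; 0 0 0 0 0 0 0")

```text
time: 2.07
tool_pos: [0.6303, 0.12, 0.2885]
tcp_rot: [-2.428, -1.992, -0.008]
wrist_force: [0.6, -1.5, 2.9]
width: 0.004
```

Run:
```python
from h import *
st()
save(cam("scene"),"s3.png",(180,70,380,280),2.85)
save(cam("side"),"d3.png",(210,40,370,310),2.2)
```

```text
t 2.07 cyc [-10.7  87.7 288.5] tool axes in cyc
 [[-0.019  1.     0.002]
 [ 1.     0.019  0.004]
 [ 0.004  0.002 -1.   ]] F [ 0.6 -1.5  2.9]
```

View pics/s3.png

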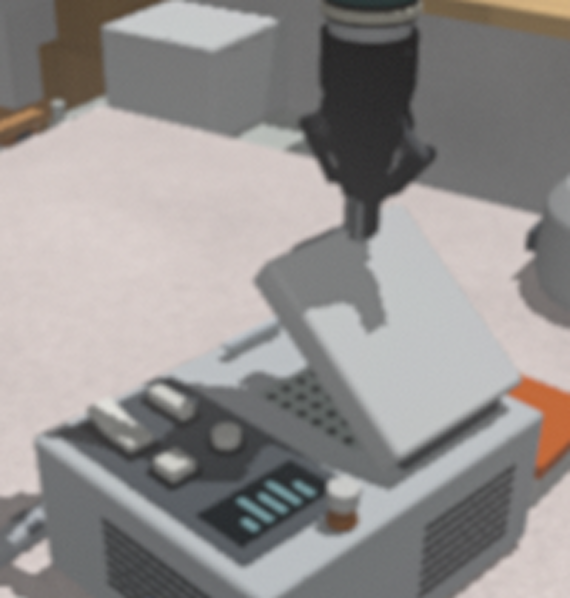

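View pics/d3.png

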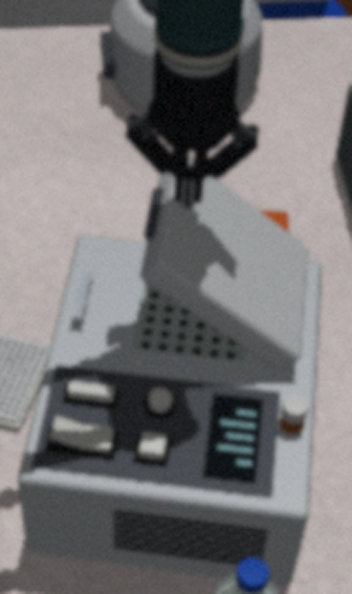

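Call:
servo_tool(targets="0 0 0 -2 -2 12 0; 0 0 0 -2 -4 12 0; 0 0 0 -2 -5 12 0; 0 0 0 -2 -6 12 0; 0 0 0 0 0 0 0")

```text
time: 2.58
tool_pos: [0.6193, 0.1159, 0.2512]
tcp_rot: [2.425, 1.983, 0.04]
wrist_force: [-0.7, 0.3, -0.3]
width: 0.003
```

Run:
```python
from h import *
st()
```

```text
t 2.58 cyc [-20.6  81.4 251.2] tool axes in cyc
 [[-0.017  1.     0.023]
 [ 1.     0.016  0.015]
 [ 0.014  0.023 -1.   ]] F [-0.7  0.3 -0.3]
```

Call:
servo_tool(targets="0 0 0 0 -5 12 0; 0 0 0 -2 -5 12 0; 0 0 0 -2 -6 12 0; 0 0 0 0 -6 12 0; 0 0 0 0 0 0 0")

```text
time: 3.0
tool_pos: [0.6013, 0.1167, 0.2076]
tcp_rot: [2.423, 1.977, 0.059]
wrist_force: [-0.3, 0.0, -1.0]
width: -0.004
```

Run:
```python
from h import *
st()
save(cam("scene"),"s4.png",(180,70,380,280),2.85)
```

```text
t 3.0 cyc [-38.4  78.3 207.6] tool axes in cyc
 [[-0.014  0.999  0.034]
 [ 1.     0.013  0.021]
 [ 0.02   0.034 -0.999]] F [-0.3  0.  -1. ]
```

View pics/s4.png

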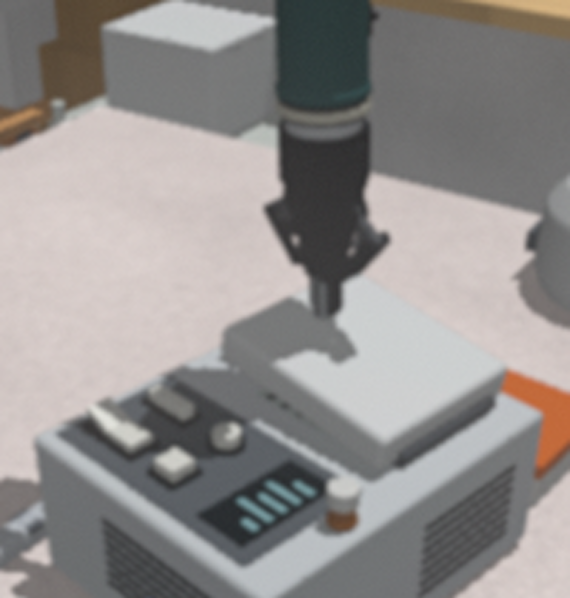

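Call:
servo_tool(targets="0.034 -0.02 0 0 -3 8 0; 0 0 0 0 -3 8 0; 0 0 0 0 -2 5 0; 0 0 0 0 0 5 0; 0 0 0 0 0 5 0; 0 0 0 0 0 5 0")

```text
time: 3.55
tool_pos: [0.5968, 0.118, 0.1869]
tcp_rot: [2.43, 1.982, 0.012]
wrist_force: [-12.4, -1.5, 25.6]
width: -0.004
```

Run:
```python
from h import *
st()
save(cam("scene"),"s5.png",(180,70,380,280),2.85)
```

```text
t 3.55 cyc [-43.1  78.6 186.9] tool axes in cyc
 [[-0.014  1.     0.009]
 [ 1.     0.014  0.003]
 [ 0.002  0.009 -1.   ]] F [-12.4  -1.5  25.6]
```

View pics/s5.png

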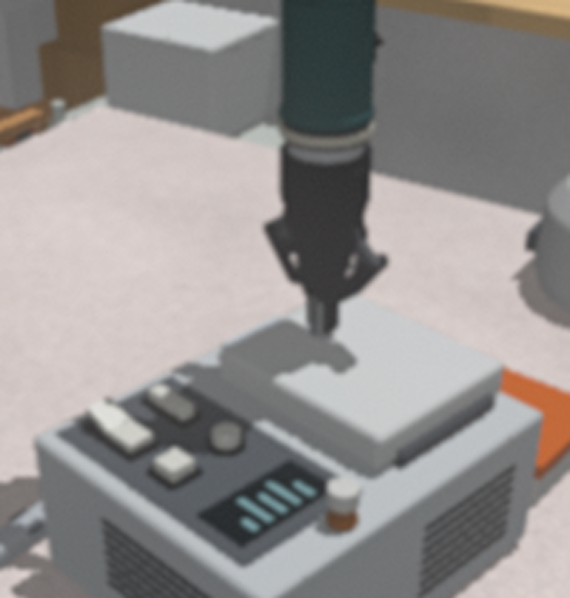

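Call:
servo_tool(targets="0 0 0 0 0 -20 0; 0 0 0 0 0 -40 0; 0 0 0 -38 -12 -20 0; 0 0 0 -38 -12 0 0; 0 0 0 -38 -12 0 0; 0 0 0 -38 -12 0 0; 0 0 0 -38 -12 0 0; 0 0 0 0 0 0 0")

```text
time: 4.27
tool_pos: [0.4977, -0.0592, 0.2673]
tcp_rot: [2.417, 1.987, 0.017]
wrist_force: [0.9, 0.2, 0.8]
width: -0.003
```

Run:
```python
from h import *
import pickle
st()
C={n:cam(n) for n in("wrist","side","scene")}
pickle.dump(C,open("c6.pkl","wb"))
save(C["scene"],"s6.png",(180,130,380,280),3.95)
save(C["side"],"d6.png",(210,100,370,310),2.85)
save(C["wrist"],"w6.png")
```

```text
t 4.27 cyc [-101.9 -115.7  267.3] tool axes in cyc
 [[-0.022  1.     0.017]
 [ 1.     0.022  0.001]
 [ 0.     0.017 -1.   ]] F [0.9 0.2 0.8]
```

View pics/s6.png

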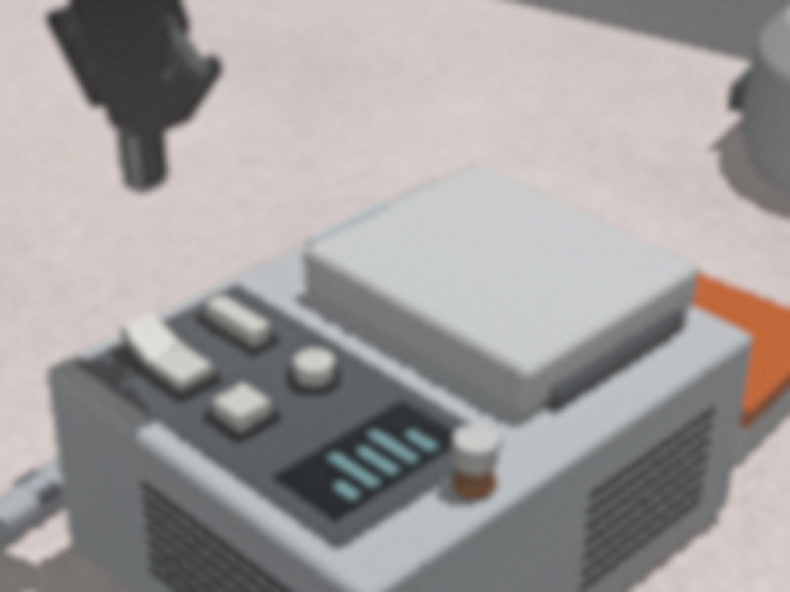

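View pics/d6.png

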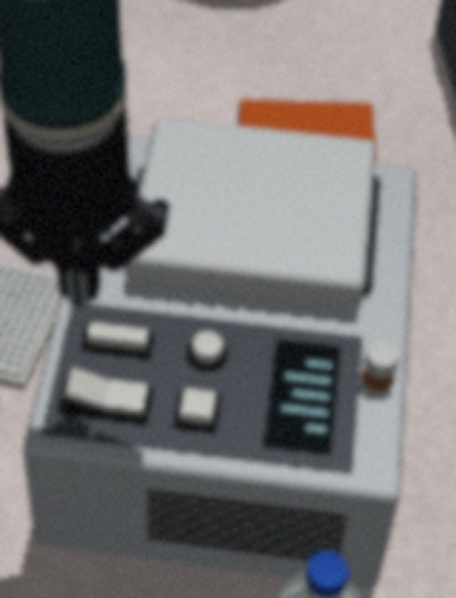

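View pics/w6.png

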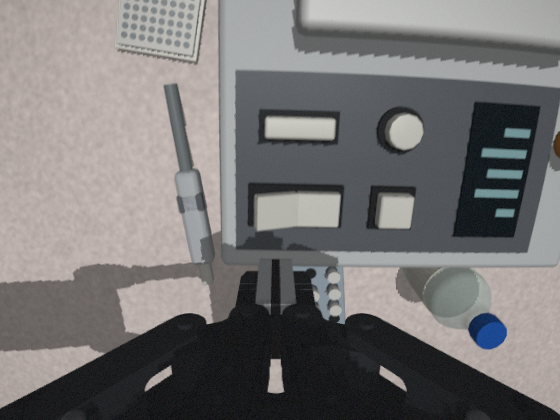

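Run:
```python
from h import *
import pickle
C=pickle.load(open("c6.pkl","rb"));c=C["wrist"]
for n,u,v,z in[("rock front mid",276,211,.171),("V",297,209,.164),("V right edge",340,209,.164),("round",404,131,.166),("square",394,211,.166),("bar",300,128,.166)]:
    print(n,cyc(onz(c,u,v,z)))
S=lambda u,v:(C["side"],u/2.85+210,v/2.85+100)
N=lambda u,v:(C["scene"],u/3.95+180,v/3.95+130)
for n,o in dict(V=[(c,297,209),S(107,396),N(172,355)],front=[(c,276,211),S(86,386),N(153,340)],round=[(c,404,131),S(208,347),N(314,360)]).items():
    p,r=tri(o);print(n,cyc(p),r)
```

```text
rock front mid [-100.6 -117.7  171. ]
V [ -85.8 -118.3  164. ]
V right edge [ -55.8 -117.8  164. ]
round [-17.3 -62.6 166. ]
square [ -17.9 -118.   166. ]
bar [-86.1 -62.6 166. ]
V [ -82.9 -117.7  160. ] [np.float64(0.003188254568851445), np.float64(0.0016646601359526663), np.float64(0.0031853720847912726)]
front [ -98.4 -117.5  165.5] [np.float64(0.0027155267192232025), np.float64(0.00112973322760668), np.float64(0.002048557312190351)]
round [-14.2 -62.7 162.8] [np.float64(0.0018622413873836), np.float64(0.002406987401926696), np.float64(0.0019369711405601176)]
```

Call:
servo_tool(targets="0.017 0 0.02 -2 -4 25 0; 0 0 0 0 0 30 0; 0 0 0 0 0 20 0; 0 0 0 0 0 0 0")

```text
time: 4.75
tool_pos: [0.5017, -0.0513, 0.1918]
tcp_rot: [2.439, 1.978, 0.016]
wrist_force: [-0.4, 0.5, -0.5]
width: -0.001
```

Run:
```python
from h import *
st()
```

```text
t 4.75 cyc [ -99.6 -107.2  191.8] tool axes in cyc
 [[-0.008  1.     0.008]
 [ 1.     0.008  0.007]
 [ 0.007  0.008 -1.   ]] F [-0.4  0.5 -0.5]
```

Call:
servo_tool(targets="0 0 0 -10 -7 0 0; 0 0 0 0 0 0 0; 0 0 0 0 0 0 0")

```text
time: 5.0
tool_pos: [0.4931, -0.0574, 0.1915]
tcp_rot: [-2.434, -1.985, -0.014]
wrist_force: [0.2, -0.0, -0.1]
width: -0.001
```

Run:
```python
from h import *
st()
```

```text
t 5.0 cyc [-106.7 -114.9  191.5] tool axes in cyc
 [[-0.014  1.     0.005]
 [ 1.     0.014  0.008]
 [ 0.007  0.005 -1.   ]] F [ 0.2 -0.  -0.1]
```

Call:
servo_tool(targets="0 0 0 -3 0 8 0; 0 0 0 0 0 8 0; 0 0 0 0 0 5 0; 0 0 0 0 0 4 0; 0 0 0 0 0 4 0")

```text
time: 5.42
tool_pos: [0.4969, -0.0608, 0.1665]
tcp_rot: [2.429, 1.981, 0.026]
wrist_force: [-2.1, 1.3, 4.9]
width: -0.0
```

Run:
```python
from h import *
st()
```

```text
t 5.42 cyc [-102.3 -117.5  166.5] tool axes in cyc
 [[-0.014  1.     0.016]
 [ 1.     0.014  0.008]
 [ 0.008  0.016 -1.   ]] F [-2.1  1.3  4.9]
```

Call:
servo_tool(targets="0 0 0 0 -2 4 0; 0 0 0 0 0 4 0; 0 0 0 0 0 4 0; 0 0 0 0 0 4 0")

```text
time: 5.75
tool_pos: [0.4966, -0.0607, 0.1638]
tcp_rot: [2.427, 1.98, 0.028]
wrist_force: [-11.9, 1.3, 25.3]
width: -0.001
```

Run:
```python
from h import *
st()
```

```text
t 5.75 cyc [-102.6 -117.5  163.8] tool axes in cyc
 [[-0.014  1.     0.018]
 [ 1.     0.014  0.008]
 [ 0.008  0.018 -1.   ]] F [-11.9   1.3  25.3]
```

Bottomed at 163.8 mm (expected 164). Lift and go above the round key via a look.

Call:
servo_tool(targets="0 0 0 0 0 -20 0; 0 0 0 0 0 -40 0; 0 0 0 14 22 0 0; 0 0 0 14 22 0 0; 0 0 0 14 22 0 0; 0 0 0 14 22 0 0; 0 0 0 0 0 0 0; 0 0 0 0 0 0 0")

```text
time: 6.42
tool_pos: [0.5964, -0.0228, 0.2292]
tcp_rot: [2.426, 1.975, 0.034]
wrist_force: [-0.8, 0.0, 0.5]
width: 0.002
```

Run:
```python
from h import *
st()
save(cam("scene"),"s7.png",(180,130,380,280),3.95)
save(cam("side"),"d7.png",(210,100,370,310),2.85)
```

```text
t 6.42 cyc [-13.3 -59.  229.2] tool axes in cyc
 [[-0.012  1.     0.024]
 [ 1.     0.012  0.008]
 [ 0.008  0.024 -1.   ]] F [-0.8  0.   0.5]
```

View pics/s7.png

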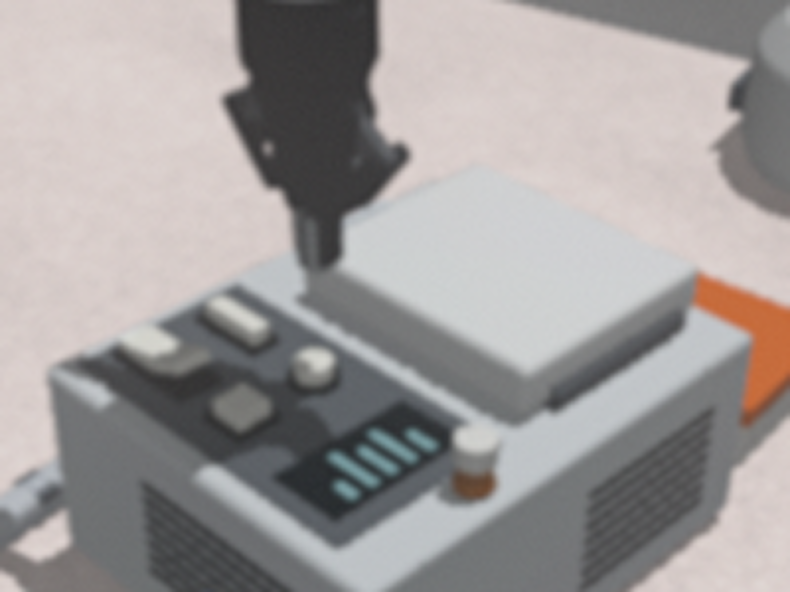

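View pics/d7.png

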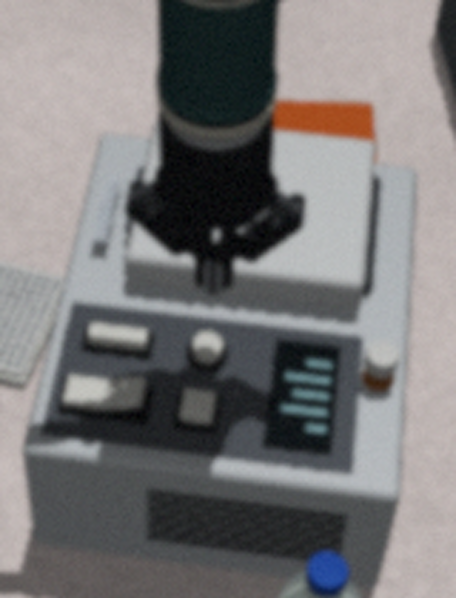

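Call:
servo_tool(targets="0.024 -0.008 0 -4 -2 15 0; 0 0 0 0 0 20 0; 0 0 0 0 0 10 0; 0 0 0 0 0 0 0; 0 0 0 0 0 0 0")

```text
time: 6.93
tool_pos: [0.5879, -0.029, 0.1789]
tcp_rot: [-2.435, -1.977, 0.011]
wrist_force: [-0.1, -0.1, 0.2]
width: -0.001
```

Run:
```python
from h import *
st()
```

```text
t 6.93 cyc [-20.2 -66.9 178.9] tool axes in cyc
 [[-0.009  1.    -0.008]
 [ 1.     0.009 -0.003]
 [-0.003 -0.008 -1.   ]] F [-0.1 -0.1  0.2]
```

Call:
servo_tool(targets="0 0 0 4 4 5 0; 0 0 0 0 0 5 0; 0 0 0 0 0 4 0; 0 0 0 0 0 4 0; 0 0 0 0 0 4 0")

```text
time: 7.35
tool_pos: [0.5934, -0.0264, 0.1595]
tcp_rot: [-2.437, -1.978, 0.009]
wrist_force: [-12.5, 0.2, 31.1]
width: 0.002
```

Run:
```python
from h import *
st()
```

```text
t 7.35 cyc [-15.5 -63.1 159.5] tool axes in cyc
 [[-0.009  1.    -0.006]
 [ 1.     0.009 -0.003]
 [-0.003 -0.006 -1.   ]] F [-12.5   0.2  31.1]
```

Fully down (159.5 mm, hard stop). Release and check.

Call:
servo_tool(targets="0 0 0 0 0 0 0; 0 0 0 0 0 -20 0; 0 0 0 0 0 -40 0; 0 0 0 0 0 -40 0; 0 0 0 0 0 -40 0; 0 0 0 -40 0 0 0; 0 0 0 -40 0 0 0; 0 0 0 0 0 0 0")

```text
time: 8.02
tool_pos: [0.5796, -0.1042, 0.3091]
tcp_rot: [2.43, 1.987, -0.005]
wrist_force: [-0.4, 0.7, -0.3]
width: 0.0
```

Run:
```python
from h import *
st()
save(cam("scene"),"s8.png",(180,130,380,280),3.95)
save(cam("side"),"d8.png",None,1.4)
save(cam("wrist"),"w8.png")
```

```text
t 8.02 cyc [ -12.2 -142.2  309.1] tool axes in cyc
 [[-0.016  1.     0.   ]
 [ 1.     0.016 -0.004]
 [-0.004  0.    -1.   ]] F [-0.4  0.7 -0.3]
```

View pics/s8.png

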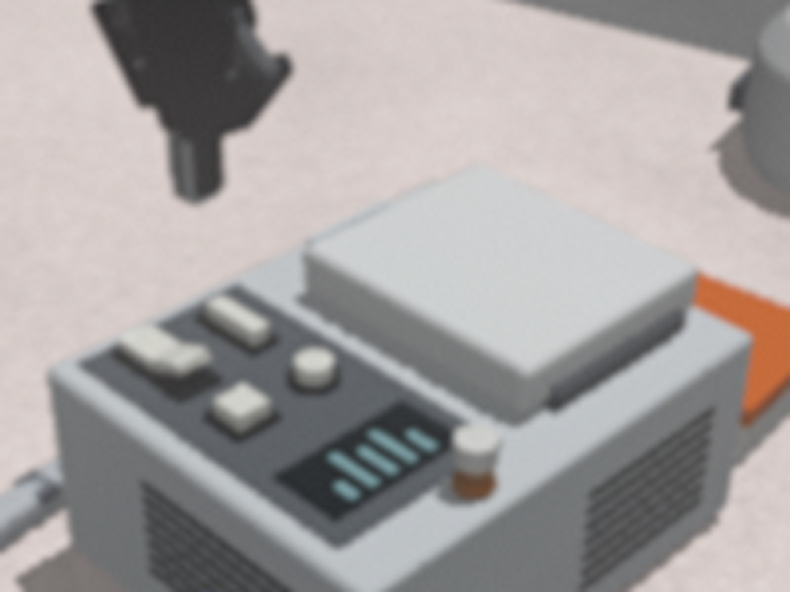

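View pics/d8.png

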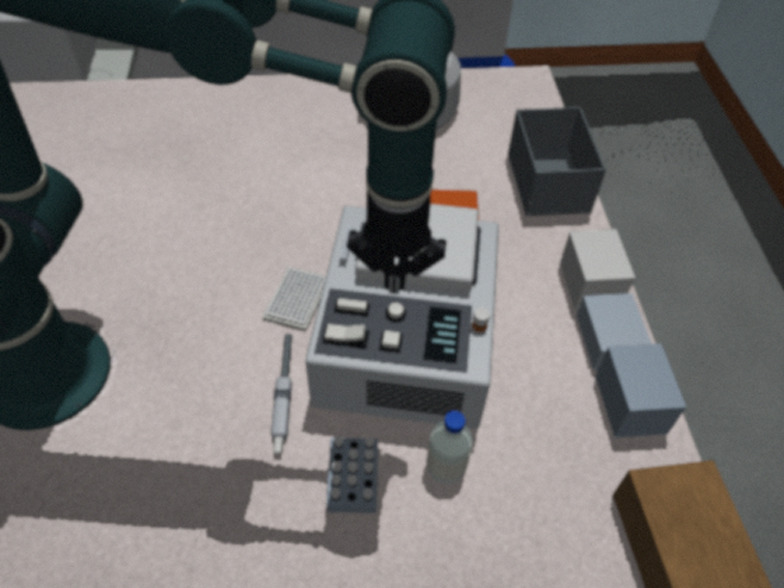

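View pics/w8.png

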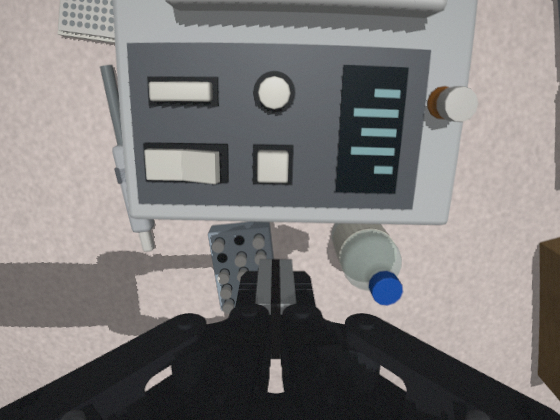

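The lid is shut, the rocker's back half is now raised, and the round key is back up. The vial, bottle, rack, plate and pipette stand where they were, and the arm is clear.

```bash
python3 -c "
from workcell import finish_job
print(finish_job())"
```

```text
the job is handed in; nothing more can be done
None
```

I shut the lid, tipped the rocker over, then pressed the round key and let it come back up. The job was handed in at about 8 s of the 51 s allowed, and no verdict was reported.

- **Stops reached:** each push ended on its hard stop, within 1 mm of the given height.

| Control | Fingertip height | Given height | Vertical force |
|---|---|---|---|
| Lid | 186.9 mm | 187 mm | 26 N |
| Rocker | 163.8 mm | 164 mm | 25 N |
| Round key | 159.5 mm | 160 mm | 31 N |

- **Last pictures:** they show the lid shut, the rocker tipped over and all three keys up. The vial, bottle, rack, well plate and pipette look unmoved. The gripper was clear, with wrist force under 1 N.
- **Not confirmed:** I judged the loose things by eye and did not measure how far they might have moved. I did not check the tube strip or the storage box specifically in the last pictures.
- **Disagreements:** camera positions were 2–4 mm off between views. Heights from the cameras read about 2–6 mm low against the given ones, so I used the given heights and felt for contact. Several moves drifted by up to 10 mm. I corrected the ones before the rocker and round key while still above them, and pushed the lid about 17 mm behind the suggested point.

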